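# Hold the throwing gauge over the fresh oval dish

## Robot

A 6-joint arm with a two-finger parallel gripper is mounted at the origin on the work surface. World frame = base frame: x ahead of the robot, y to its left, z up, the work surface at z = 0. Lengths are in m, angles in rad, forces in N, time in s.
With the tool pointing down it reaches from about 0.275 to 0.75 m from the base axis. Payload 10.2 kg.
Tool frame: the origin (TCP) lies between the finger pads; the fingertips stand 25 mm ahead of it and the grasp point (between the pads) lies 6 mm ahead of it; z points along the fingers, y is the line along which they close (so a half turn about z gives the same grasp; the last joint's range is limited). The gripper opens to 85 mm and grips with 20 to 120 N. Pads are 22 mm wide; open, the fingers measure 114 mm over their backs; the gripper's body (76 mm by 85 mm) begins 54 mm behind the grasp point. The pads swing forward as they close: fully open they stand 13 mm farther back than shut.
Start: joints at [1, 0.313, 1.498, -0, 1.331, -0.223], TCP at [0.179, 0.494, 0.256] pointing down, gripper open.
Joint ranges: [-2.94, 2.94], [-0.97, 2.17], [0.19, 2.56], [-1.23, 4.37], [0.02, 3.11], [-2.88, 2.88]. Speed limits (rad/s): [2.39, 2.39, 3.01, 3.14, 3.14, 3.14].

## Interface

Orientations are given as a 3x3 rotation matrix whose columns are the frame's x, y, z axes.
In Python, from rig import monitor, snapshot, arm, recognise gives the robot as it stands.
- The arm moves only by the tool jog_arm, never from a script. Its argument "series" is a list of rows, each an object of numbers: "x", "y", "z": the shift along the tool's x, y, z in cm; "ax", "ay", "az": the turn, a rotation vector about the tool's x, y, z in degrees. In form: [{"x": .., "y": .., "z": .., "ax": .., "ay": .., "az": ..}, ...]. A call has 1 to 8 rows; each row is the pose to reach, as a shift and turn from the pose commanded when the call began, along the tool's axes at that moment; what a row does not reach only later rows make up. A row lasts 1/10 s, in which the tool goes at most 50 mm and 8.59 degrees, less where a joint would pass 70% of its speed; a pose out of reach is approached as far as the arm can. A call with a gripper value outside its range is refused whole. "hand" is the finger opening in cm, from 0 to 8.54, set as the call begins (left out, the last holds). The fingers move at their own pace and stop on an object; the grip force is fixed at half the most. Time passes only in rows, so rows that repeat a pose let the fingers close. It gives the time, the measured TCP pose, the force, the opening and the grip force at its end, in the units of the state.
- monitor.read_state(): the state, without advancing time (a new reading comes with each control period).
- snapshot(name): name is "side" or "top" or "wrist"; returns a dict with "pixels" (420x560x3 uint8, red, green, blue), "range_z" (420x560 float32, m along the optical axis (not along the pixel's ray), 0 where there is no reading), "K" (3x3 intrinsics, pixels), "R" (3x3) and "t" (3): a world point X has camera coordinates R X + t. Camera axes: x right, y down, z forward; pixel columns grow to the right and rows downward; lengths in m; the calibration is good to about 2 mm. A picture is of the moment at which its call begins.
- arm.hand_in(): hands the job in; it is judged then, once.
Trained networks look in a picture, given as the dict that the camera call returned (one of the last four; its "shot" number tells which), for a name from the list of things; names that differ only in an ending like _2 or _b are one class to them, and where a whole thing is asked for, a point or a joint stands for the part that bears it (a point fixed in the world has none). Each returns a list of dicts, best first, with "score" (0 to 1); they miss things now and then, are a little off and sometimes report something else, mostly with a low value. They report only what shows in the picture. A call takes as long as a camera call. They do not tell look-alikes from the thing itself.
- recognise(picture, label): "centre" ([x, y, z] in m, in world coordinates, good to about 4 mm: the middle of the surface that is visible of it).
The state is a dict: "time": time; "joints": joint angles; "dq": joint speeds; "effort": joint torques, N m; "eef_pos": TCP position; "orientation": TCP orientation; "wrist_force": force on the tool from outside, world axes, zero at the start; "ft_torque": the same for the moment, N m; "finger_gap": finger opening in m; "finger_force": force on a finger pad.
Only numpy, scipy, OpenCV 4.12 (cv2) and the standard library are available. Lean on these libraries where they do the work, as an engineer would, in place of code of your own. Each camera call takes 0.05 s, during which the arm holds its last target. There are 200 camera calls.

## Task

Take the T-shaped wooden throwing gauge off its rest, lift it over the row of drying pots on the ware board, and bring it to the freshly made oval dish on the turntable to check its length: stem hanging into the middle of the dish, crossbar level along the dish's long direction and hovering about one centimetre above the rim. The clay is soft, so never touch the dish, and do not knock or shift the drying pots or the water bowl. Finish while still holding the gauge there, steady in the gripper; do not put it down or let go.

Things in the scene. Friction and masses are not known exactly. Their poses are not given: they have to be found in the camera images.
- gauge: loose T-shaped gauge, pale wood, about 80 g. Bar 200 x 20 x 12 thick; round stem, 12 diameter, hangs 45 below its middle; square handle 18 x 18 stands 70 high on it. Origin: centre of the bar's underside; x along the bar, z up; handle from z = +12 to +82 mm, stem end at -45. Either way round is as good. Starts upright in its rest, bar underside 75 above the table
- gauge_tip (a point): lower end of the gauge's stem
- bar_end_a (a point): underside of the crossbar at its +x end, 100 mm from the middle
- bar_end_b (a point): underside of the crossbar at its -x end, 100 mm from the middle
- rest: fixed dark wooden rest: base 180 x 70 x 12, two uprights at x = +70 and -70 mm, 16 thick (x) x 42 wide (y); the bar's underside lies on their tops, 75 above the table, between cheeks 10 high with 2.5 mm of play each side: lift the gauge straight up. Origin: centre of its underside on the table; x along the bar
- dish: fixed: turntable 220 diameter, 50 high, plaster bat 12 thick and, stuck on it, the soft oval clay dish: 190 x 120 at the rim, 60 high, wall about 7, inner floor 52 below the rim. Origin: on the table under the dish's centre; x along its long direction, z up. It stands on either side of the ware board, the gauge's rest on the other
- dish_rim (a point): centre of the dish's mouth, at rim height (122 mm above the table); axes as dish
- ware_board: fixed wooden ware board between dish and rest, 400 long x 100 wide, top 38 above the table, carrying the three pots in a row. Origin: centre of its underside on the table; x along its length
- pot_a: loose dry clay cup, 72 in diameter at the rim, 70 high, on the ware board (rim 108 above the table). Origin: centre of its underside
- pot_b: the same, 85 high (rim 123 above the table)
- pot_c: the same, 100 high (rim 138 above the table, the tallest)
- water_bowl: loose round glazed bowl, 110 in diameter, 50 high, on the table beyond the work. Origin: centre of its underside
Things that resemble listed ones, but are neither listed nor needed, are in the scene too. Of the things that look like the rest, take the one that is farthest to the robot's left at the start. Leave any orange look-alike of the dish alone.

How it is judged:
By the outcome, as a careful person would: the job done as asked, in the order asked, and still so for the second after the job is handed in, while the arm keeps its last pose, push and grip.
It also fails if it takes over 43 s, if anything falls off the work surface, if the arm or the gripper's body presses on something with over 40 N, if the wrist force passes 120 N, or if a joint passes its speed limit or range.

## Working session

There is one attempt and no reset: what is moved stays moved. The work goes in short steps, Python scripts to look and compute and a tool call to move; the robot and the scene stay as the last step left them, time stands still between calls to the robot, and variables do not carry over. Pictures are saved under pics/ and viewed, at most 10 in all, crops included, and the job is handed in when it is done.

Besides the shell and the picture viewer there is one more tool, called by a JSON object that holds its "fn" and its "kwargs", one argument or row to a line. jog_arm: Moves the arm, as the interface text tells. Its arguments: {"type":"object","properties":{"series":{"type":"array"},"hand":{"type":"number"}},"required":["series"]}

```bash
mkdir -p pics; cat > h.py <<'E'
import numpy as np, cv2
from rig import monitor, snapshot, arm, recognise
def cloud(s):
    h,w=s["range_z"].shape; u,v=np.meshgrid(np.arange(w),np.arange(h)); z=s["range_z"]
    c=np.stack([(u-s["K"][0,2])/s["K"][0,0]*z,(v-s["K"][1,2])/s["K"][1,1]*z,z],-1)
    P=(c-s["t"])@s["R"]; P[z==0]=np.nan
    return P
def pix(s,X):
    c=s["R"]@np.array(X)+s["t"]; p=s["K"]@c; return (p[:2]/p[2]).round().astype(int)
def save(s,n): cv2.imwrite("pics/"+n,cv2.cvtColor(s["pixels"],cv2.COLOR_RGB2BGR))
E
python3 - <<'E'
from h import *
im=[]
for n in ["top","side"]:
    s=snapshot(n); save(s,n+".png"); np.savez(n+".npz",**{k:s[k] for k in["pixels","range_z","K","R","t"]})
    for l in ["gauge","rest","dish","ware_board","pot_a","water_bowl"]:
        for d in recognise(s,l):
            print(n,l,round(d["score"],2),np.round(d["centre"],3),pix(s,d["centre"]))
st=monitor.read_state(); print(st["time"],st["eef_pos"],st["orientation"])
E
```

```text
top gauge 0.93 [ 0.516 -0.295  0.087] [348 209]
top rest 0.85 [ 0.466 -0.522  0.013] [421 226]
top rest 0.63 [ 0.524 -0.303  0.012] [348 209]
top dish 0.93 [0.291 0.31  0.07 ] [145 291]
top dish 0.75 [0.563 0.273 0.069] [157 199]
top ware_board 0.61 [0.541 0.001 0.036] [249 205]
top pot_a 0.77 [0.426 0.038 0.056] [237 243]
top pot_a 0.65 [ 0.711 -0.012  0.082] [251 147]
top pot_a 0.61 [0.587 0.01  0.083] [244 188]
top water_bowl 0.73 [0.76  0.218 0.019] [179 139]
side gauge 0.97 [ 0.517 -0.294  0.087] [288 166]
side rest 0.81 [ 0.519 -0.297  0.014] [288 181]
side rest 0.77 [ 0.467 -0.509  0.01 ] [305 141]
side dish 0.94 [0.562 0.299 0.073] [255 331]
side dish 0.8 [0.294 0.343 0.07 ] [361 354]
side ware_board 0.63 [0.55  0.034 0.039] [270 255]
side pot_a 0.78 [0.578 0.02  0.106] [259 237]
side pot_a 0.75 [0.698 0.    0.095] [219 231]
side pot_a 0.57 [0.422 0.021 0.082] [314 245]
0.7 [0.17892565 0.49357546 0.25629941] [[-9.40137153e-01  3.40796321e-01 -2.73352903e-05]
 [ 3.40796321e-01  9.40137154e-01 -4.86836482e-06]
 [ 2.40398012e-05 -1.38926970e-05 -1.00000000e+00]]
```

View pics/top.png

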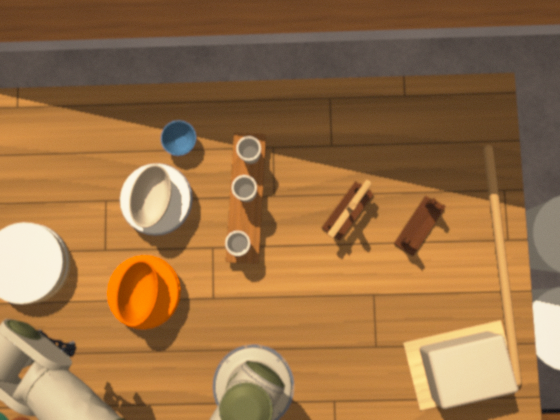

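View pics/side.png

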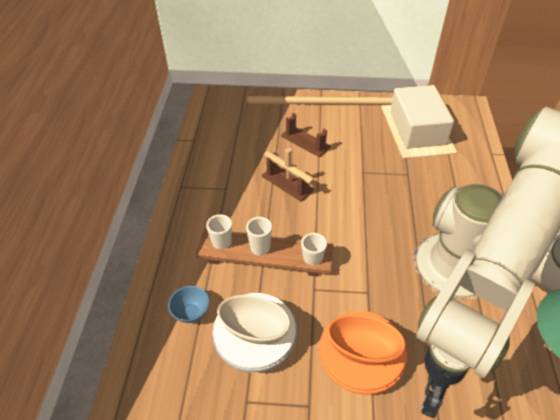

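Candidates for the rest are top (348,209), which carries the gauge at y≈-0.30, and top (421,226), which is empty at y≈-0.52. The first is farther left, so it is the one. For the dish, the candidates are the pale one at (155,199) and the orange look-alike at (145,291). I use the pale one.

```bash
cat > m.py <<'E'
from h import *
C=[]
for n in ["top","side"]:
    s=dict(np.load(n+".npz")); P=cloud(s); Q=P.reshape(-1,3); rgb=s["pixels"].reshape(-1,3)
    ok=~np.isnan(Q[:,0])
    def box(x0,x1,y0,y1,z0,z1): return ok&(Q[:,0]>x0)&(Q[:,0]<x1)&(Q[:,1]>y0)&(Q[:,1]<y1)&(Q[:,2]>z0)&(Q[:,2]<z1)
    print(n,"table z",np.median(Q[box(.3,.8,-.2,-.1,-.03,.03),2]))
    hsv=cv2.cvtColor(s["pixels"],cv2.COLOR_RGB2HSV).reshape(-1,3)
    b=box(.38,.66,-.42,-.18,.08,.095)&(rgb[:,0]>150); p=Q[b]
    (cx,cy),(w,h),a=cv2.minAreaRect((p[:,:2]*1000).astype(np.float32))
    d=np.linalg.svd(p[:,:2]-p[:,:2].mean(0))[2][0]
    print("bar",b.sum(),cx,cy,w,h,"axis deg",np.degrees(np.arctan2(d[1],d[0])),"z",np.median(p[:,2]))
    b=box(.45,.6,-.36,-.22,.12,.19); p=Q[b]; print("handle",b.sum(),p.mean(0),"top z",np.percentile(p[:,2],95), "top:",Q[box(.45,.6,-.36,-.22,.15,.19)].mean(0))
    b=box(.44,.70,.14,.42,.1165,.135); p=Q[b]
    hull=cv2.convexHull((p[:,:2]*1000).astype(np.float32)); e=cv2.fitEllipse(hull); print("dish rim",b.sum(),e,"direct z",np.percentile(p[:,2],[5,50,95]))
    print(" minrect",cv2.minAreaRect(hull))
    b=box(.44,.70,.14,.42,.045,.068); p=Q[b]; print("bat/turntable",cv2.minEnclosingCircle((p[:,:2]*1000).astype(np.float32)))
    for nm,x in [("a",.426),("b",.58),("c",.705)]:
        b=box(x-.05,x+.05,-.05,.08,.09,.16); p=Q[b]; print("pot",nm,cv2.minEnclosingCircle((p[:,:2]*1000).astype(np.float32)),"z",np.percentile(p[:,2],97))
s=dict(np.load("top.npz"))["pixels"]; c=cv2.resize(s[150:270,100:460],(800,267),interpolation=cv2.INTER_CUBIC)
cv2.imwrite("pics/crop.png",c[...,::-1])
E
python3 m.py
```

```text
top table z 0.0002595594123297894
bar 385 523.1544189453125 -295.3074645996094 38.11993408203125 199.38758850097656 axis deg 142.61860000997012 z 0.08688895809246783
handle 53 [ 0.5187435  -0.29781578  0.15224959] top z 0.16084430421450752 top: [ 0.51980069 -0.29896678  0.15693812]
dish rim 347 ((568.8573608398438, 282.44793701171875), (118.79476165771484, 186.49501037597656), 76.2361068725586) direct z [0.11702746 0.12111545 0.12658289]
 minrect ((569.8944091796875, 283.05279541015625), (118.7212905883789, 186.3423309326172), 80.50640869140625)
bat/turntable ((568.9967041015625, 283.4639587402344), 110.56260681152344)
pot a ((425.8685607910156, 31.1030216217041), 35.73115921020508) z 0.11283254441587871
pot b ((583.2801513671875, 7.123191833496094), 35.924922943115234) z 0.14350741931036434
pot c ((700.743896484375, -6.203304290771484), 36.36238479614258) z 0.12821611166320154
side table z 0.0004527281999099418
bar 319 515.272705078125 -299.8523864746094 40.604557037353516 204.249755859375 axis deg 142.62704758013444 z 0.08673300623394495
handle 80 [ 0.51711581 -0.29428005  0.14311253] top z 0.15983423612215888 top: [ 0.51730034 -0.29628889  0.15638179]
dish rim 468 ((565.0631713867188, 283.543701171875), (118.8103256225586, 188.43240356445312), 75.70447540283203) direct z [0.11697364 0.1203193  0.12423624]
 minrect ((566.2056274414062, 283.46160888671875), (118.48649597167969, 187.5509490966797), 74.20323181152344)
bat/turntable ((583.921630859375, 277.6693420410156), 128.71141052246094)
pot a ((419.7829284667969, 31.37428855895996), 38.462032318115234) z 0.11121649092549739
pot b ((580.2802124023438, 7.0151238441467285), 37.625423431396484) z 0.1396805943982889
pot c ((697.2282104492188, -6.298887252807617), 37.79257583618164) z 0.12644564928126967
```

View pics/crop.png

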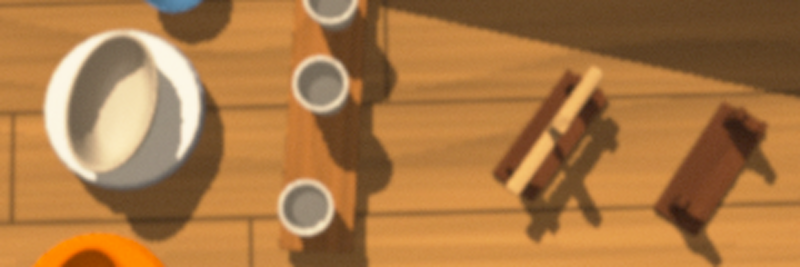

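The crop shows the gauge on its rest at about (553,130), with the empty look-alike rest to its right at (710,170). The pale dish is at (120,105). The middle pot is the tallest: its rim measures about 0.14, and the middle of the bar is near (0.5185, -0.2975) at -37.4°. I'm moving to hover above the handle, with the fingers closing along the bar.

{"fn": "jog_arm", "kwargs": {
  "series": [
    {"x": -58.9, "y": -62.8, "z": 0, "az": 107.4},
    {"x": -58.9, "y": -62.8, "z": 0, "az": 107.4},
    {"x": -58.9, "y": -62.8, "z": 0, "az": 107.4},
    {"x": -58.9, "y": -62.8, "z": 0, "az": 107.4},
    {"x": -58.9, "y": -62.8, "z": 0, "az": 107.4},
    {"x": -58.9, "y": -62.8, "z": 0, "az": 107.4},
    {"x": -58.9, "y": -62.8, "z": 0, "az": 107.4},
    {"x": -58.9, "y": -62.8, "z": 0, "az": 107.4}
  ],
  "hand": 8.5
}}

```text
validation failed for argument at $.se...
```

```bash
cat > go.py <<'E'
import sys
from h import *
# target x y z and yaw of tool y axis (deg, world)
def go(x,y,z,yaw):
    st=monitor.read_state(); R=np.array(st["orientation"]); p=np.array(st["eef_pos"])
    c,s=np.cos(np.radians(yaw)),np.sin(np.radians(yaw))
    T=np.array([[-s*-1*-1 if 0 else s*-1*-1,c,0],[-c,s,0],[0,0,-1]]).astype(float)
    print("det",round(np.linalg.det(T),2),"t",round(st["time"],2),"pos",np.round(p,4),"yaw",np.degrees(np.arctan2(R[1,1],R[0,1])).round(2),"tilt",np.round(R[:,2],4),
      "gap",st["finger_gap"],"Fz",np.round(st["wrist_force"],2),"q6",round(st["joints"][5],2))
    v=cv2.Rodrigues(R.T@T)[0].ravel()
    print("shift cm",np.round(R.T@(np.array([x,y,z])-p)*100,2),"turn deg",np.round(np.degrees(v),2))
if __name__=="__main__": go(*map(float,sys.argv[1:5]))
E
python3 go.py .5185 -.2975 .256 -37.4
```

```text
det -1.0 t 0.7 pos [0.1789 0.4936 0.2563] yaw 70.07 tilt [-0. -0. -1.] gap 0.0856077836717117 Fz [0.13 0.   0.28] q6 -0.22
shift cm [-5.888e+01 -6.280e+01  3.000e-02] turn deg [-53.23 -72.57  -0.  ]
```

```bash
sed -i 's/T=np.array.*/T=np.array([[-s,c,0],[c,s,0],[0,0,-1.]])/' go.py; python3 go.py .5185 -.2975 .256 -37.4
```

```text
det 1.0 t 0.7 pos [0.1789 0.4936 0.2563] yaw 70.07 tilt [-0. -0. -1.] gap 0.0856077836717117 Fz [0.13 0.   0.28] q6 -0.22
shift cm [-5.888e+01 -6.280e+01  3.000e-02] turn deg [ -0.    -0.   107.47]
```

{"fn": "jog_arm", "kwargs": {
  "series": [
    {"x": -3.3, "y": -3.5, "z": 0, "ax": 0, "ay": 0, "az": 6},
    {"x": -6.6, "y": -7, "z": 0, "ax": 0, "ay": 0, "az": 12},
    {"x": -9.9, "y": -10.5, "z": 0, "ax": 0, "ay": 0, "az": 18},
    {"x": -13.2, "y": -14, "z": 0, "ax": 0, "ay": 0, "az": 24},
    {"x": -16.5, "y": -17.5, "z": 0, "ax": 0, "ay": 0, "az": 30},
    {"x": -19.8, "y": -21, "z": 0, "ax": 0, "ay": 0, "az": 36},
    {"x": -23.1, "y": -24.5, "z": 0, "ax": 0, "ay": 0, "az": 42},
    {"x": -26.4, "y": -28, "z": 0, "ax": 0, "ay": 0, "az": 48}
  ],
  "hand": 8.5
}}

```text
time: 1.5
eef_pos: [0.332, 0.1385, 0.2566]
orientation: [[-0.372, 0.928, 0.001], [0.928, 0.372, 0.0], [-0.0, 0.001, -1.0]]
wrist_force: [1.4, 0.4, -0.5]
finger_gap: 0.0847
finger_force: 0.0
```

{"fn": "jog_arm", "kwargs": {
  "series": [
    {"x": -4.6, "y": 0.1, "z": 0, "ax": 0, "ay": 0, "az": 6},
    {"x": -9.2, "y": 0.2, "z": 0, "ax": 0, "ay": 0, "az": 12},
    {"x": -13.8, "y": 0.3, "z": 0, "ax": 0, "ay": 0, "az": 18},
    {"x": -18.4, "y": 0.4, "z": 0, "ax": 0, "ay": 0, "az": 24},
    {"x": -23, "y": 0.5, "z": 0, "ax": 0, "ay": 0, "az": 30},
    {"x": -27.6, "y": 0.6, "z": 0, "ax": 0, "ay": 0, "az": 36},
    {"x": -32, "y": 0.7, "z": 0, "ax": 0, "ay": 0, "az": 42},
    {"x": -36, "y": 0.7, "z": 0, "ax": 0, "ay": 0, "az": 48}
  ]
}}

```text
time: 2.3
eef_pos: [0.4739, -0.1928, 0.2562]
orientation: [[0.442, 0.897, 0.0], [0.897, -0.442, -0.0], [-0.0, 0.0, -1.0]]
wrist_force: [0.7, 0.5, -0.0]
finger_gap: 0.0849
finger_force: 0.0
```

```bash
python3 go.py .5185 -.2975 .256 -37.4
```

```text
det 1.0 t 2.3 pos [ 0.4739 -0.1928  0.2562] yaw -26.22 tilt [ 2.e-04 -1.e-04 -1.e+00] gap 0.0848613751034418 Fz [ 0.66  0.46 -0.01] q6 -0.16
shift cm [-7.43  8.62  0.02] turn deg [ 1.000e-02 -0.000e+00  1.118e+01]
```

{"fn": "jog_arm", "kwargs": {
  "series": [
    {"x": -2.5, "y": 2.9, "z": 0, "ax": 0, "ay": 0, "az": 4},
    {"x": -5, "y": 5.8, "z": 0, "ax": 0, "ay": 0, "az": 8},
    {"x": -7.4, "y": 8.6, "z": 0, "ax": 0, "ay": 0, "az": 11.2},
    {"x": -7.4, "y": 8.6, "z": 0, "ax": 0, "ay": 0, "az": 11.2},
    {"x": -7.4, "y": 8.6, "z": 0, "ax": 0, "ay": 0, "az": 11.2}
  ]
}}

```text
time: 2.8
eef_pos: [0.5183, -0.295, 0.2557]
orientation: [[0.604, 0.797, -0.001], [0.797, -0.604, 0.001], [0.0, -0.001, -1.0]]
wrist_force: [-0.2, -0.1, 0.6]
finger_gap: 0.085
finger_force: 0.0
```

```bash
cat > w.py <<'E'
from h import *
s=snapshot("wrist"); save(s,"w1.png"); Q=cloud(s).reshape(-1,3); rgb=s["pixels"].reshape(-1,3)
for d in recognise(s,"gauge"): print(d["score"],d["centre"])
ok=~np.isnan(Q[:,0])&(np.hypot(Q[:,0]-.5185,Q[:,1]+.2975)<.13)&(rgb[:,0]>120)
b=ok&(Q[:,2]>.082)&(Q[:,2]<.092); p=Q[b]; d=np.linalg.svd(p[:,:2]-p[:,:2].mean(0),full_matrices=False)[2][0]
print("bar",b.sum(),cv2.minAreaRect((p[:,:2]*1000).astype(np.float32)),np.degrees(np.arctan2(d[1],d[0])),np.median(p[:,2]))
b=ok&(Q[:,2]>.15)&(Q[:,2]<.17); p=Q[b]; print("handle top",b.sum(),cv2.minAreaRect((p[:,:2]*1000).astype(np.float32)),np.median(p[:,2],) )
E
python3 go.py .5185 -.2975 .131 -37.4; python3 w.py
```

```text
det 1.0 t 2.8 pos [ 0.5183 -0.295   0.2557] yaw -37.14 tilt [-7.e-04  8.e-04 -1.e+00] gap 0.08496191275781839 Fz [-0.2  -0.11  0.57] q6 -0.07
shift cm [-0.2   0.18 12.47] turn deg [-0.06 -0.01  0.26]
0.74 [0.5208, -0.2965, 0.0862]
bar 6457 ((519.7869873046875, -300.7332763671875), (42.00374984741211, 199.53424072265625), 52.193992614746094) -37.59892003098813 0.08573462910432696
handle top 844 ((520.1732177734375, -300.1601257324219), (18.062175750732422, 17.793689727783203), 53.06077194213867) 0.1557288433250927
```

View pics/w1.png

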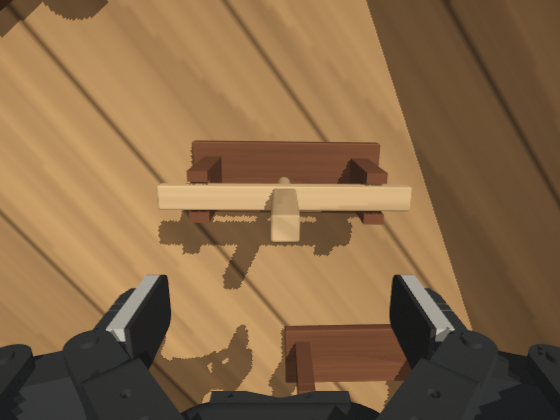

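The wrist view shows the gauge centred between the fingers: handle near (285,215), bar horizontal from (160,197) to (410,197). Descending.

{"fn": "jog_arm", "kwargs": {
  "series": [
    {"x": -0.1, "y": 0.2, "z": 3, "ax": 0, "ay": 0, "az": 0.2},
    {"x": -0.1, "y": 0.2, "z": 5, "ax": 0, "ay": 0, "az": 0.2},
    {"x": -0.1, "y": 0.2, "z": 6, "ax": 0, "ay": 0, "az": 0.2},
    {"x": -0.1, "y": 0.2, "z": 6, "ax": 0, "ay": 0, "az": 0.2},
    {"x": -0.1, "y": 0.2, "z": 6, "ax": 0, "ay": 0, "az": 0.2}
  ]
}}

```text
time: 3.4
eef_pos: [0.5198, -0.2967, 0.1975]
orientation: [[0.606, 0.795, 0.001], [0.795, -0.606, -0.001], [-0.0, 0.002, -1.0]]
wrist_force: [0.3, 0.3, -0.1]
finger_gap: 0.0847
finger_force: 0.0
```

```bash
sed -i s/w1/w2/ w.py; python3 w.py; python3 go.py .5195 -.299 .131 -37.5
```

```text
0.62 [0.5197, -0.2972, 0.0872]
bar 9715 ((519.6962890625, -300.63421630859375), (42.33926010131836, 199.00949096679688), 52.16197204589844) -37.557484066701534 0.08573630167900409
handle top 1446 ((520.2020874023438, -300.0752868652344), (18.01970100402832, 17.803375244140625), 53.02035140991211) 0.15571662899562755
det 1.0 t 3.5 pos [ 0.5198 -0.2969  0.1977] yaw -37.31 tilt [ 0.0017 -0.0015 -1.    ] gap 0.08489332166014583 Fz [ 0.3  -0.38  0.89] q6 -0.06
shift cm [-0.18  0.09  6.67] turn deg [0.13 0.01 0.19]
```

{"fn": "jog_arm", "kwargs": {
  "series": [
    {"x": -0.2, "y": 0.1, "z": 3, "ax": 0, "ay": 0, "az": 0.1},
    {"x": -0.2, "y": 0.1, "z": 5.5, "ax": 0, "ay": 0, "az": 0.1},
    {"x": -0.2, "y": 0.1, "z": 6.7, "ax": 0, "ay": 0, "az": 0.1},
    {"x": -0.2, "y": 0.1, "z": 6.7, "ax": 0, "ay": 0, "az": 0.1},
    {"x": -0.2, "y": 0.1, "z": 6.7, "ax": 0, "ay": 0, "az": 0.1}
  ]
}}

```text
time: 4.0
eef_pos: [0.5196, -0.2994, 0.1306]
orientation: [[0.608, 0.794, 0.001], [0.794, -0.608, -0.001], [-0.0, 0.002, -1.0]]
wrist_force: [0.2, -0.5, -0.6]
finger_gap: 0.0852
finger_force: 0.0
```

{"fn": "jog_arm", "kwargs": {
  "series": [
    {"x": 0, "y": 0, "z": 0, "ax": 0, "ay": 0, "az": 0},
    {"x": 0, "y": 0, "z": 0, "ax": 0, "ay": 0, "az": 0},
    {"x": 0, "y": 0, "z": 0, "ax": 0, "ay": 0, "az": 0},
    {"x": 0, "y": 0, "z": 0, "ax": 0, "ay": 0, "az": 0},
    {"x": 0, "y": 0, "z": 0, "ax": 0, "ay": 0, "az": 0},
    {"x": 0, "y": 0, "z": 0, "ax": 0, "ay": 0, "az": 0},
    {"x": 0, "y": 0, "z": 0, "ax": 0, "ay": 0, "az": 0},
    {"x": 0, "y": 0, "z": 0, "ax": 0, "ay": 0, "az": 0}
  ],
  "hand": 1.0
}}

```text
time: 4.8
eef_pos: [0.5192, -0.2991, 0.1296]
orientation: [[0.608, 0.794, 0.0], [0.794, -0.608, -0.0], [-0.0, 0.001, -1.0]]
wrist_force: [0.1, 0.2, 3.8]
finger_gap: 0.0173
finger_force: 58.7
```

{"fn": "jog_arm", "kwargs": {
  "series": [
    {"x": 0, "y": 0, "z": -0.5, "ax": 0, "ay": 0, "az": 0},
    {"x": 0, "y": 0, "z": -1.5, "ax": 0, "ay": 0, "az": 0},
    {"x": 0, "y": 0, "z": -3.5, "ax": 0, "ay": 0, "az": 0},
    {"x": 0, "y": 0, "z": -6.5, "ax": 0, "ay": 0, "az": 0},
    {"x": 0, "y": 0, "z": -10, "ax": 0, "ay": 0, "az": 0},
    {"x": 0, "y": 0, "z": -13.5, "ax": 0, "ay": 0, "az": 0},
    {"x": 0, "y": 0, "z": -16.5, "ax": 0, "ay": 0, "az": 0},
    {"x": 0, "y": 0, "z": -18, "ax": 0, "ay": 0, "az": 0}
  ]
}}

```text
time: 5.6
eef_pos: [0.5192, -0.2991, 0.313]
orientation: [[0.608, 0.794, 0.003], [0.794, -0.608, -0.003], [-0.0, 0.004, -1.0]]
wrist_force: [0.2, 0.3, -0.8]
finger_gap: 0.0172
finger_force: 58.5
```

```bash
python3 - <<'E'
from h import *
s=snapshot("wrist"); save(s,"w3.png")
E
python3 go.py .567 .283 .31 -14
```

```text
det 1.0 t 5.65 pos [ 0.5195 -0.2993  0.3144] yaw -37.42 tilt [ 0.005  -0.0044 -1.    ] gap 0.017291999660297288 Fz [ 0.17 -0.65  1.46] q6 -0.06
shift cm [ 49.13 -31.61   0.21] turn deg [  0.37   0.1  -23.42]
```

View pics/w3.png

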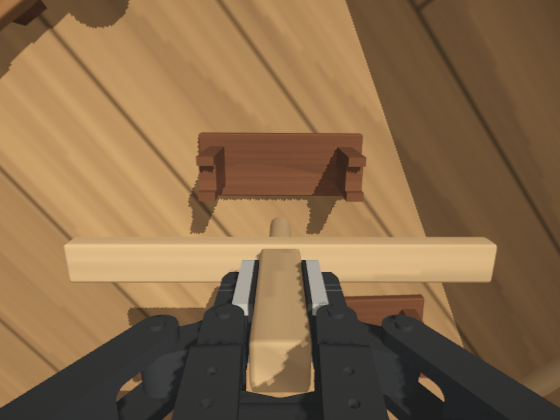

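The gauge is held level in the fingers: bar along row 258, columns 65–495, and the rest is empty. Carrying it over the pots with the stem end at about 0.21 m.

{"fn": "jog_arm", "kwargs": {
  "series": [
    {"x": 1.5, "y": -1, "z": 0, "ax": 0, "ay": 0, "az": -0.7},
    {"x": 4, "y": -2.6, "z": 0, "ax": 0, "ay": 0, "az": -1.9},
    {"x": 7.4, "y": -4.8, "z": 0, "ax": 0, "ay": 0, "az": -3.5},
    {"x": 10.8, "y": -7, "z": 0, "ax": 0, "ay": 0, "az": -5.1},
    {"x": 14.2, "y": -9.2, "z": 0, "ax": 0, "ay": 0, "az": -6.8},
    {"x": 17.6, "y": -11.4, "z": 0, "ax": 0, "ay": 0, "az": -8.4},
    {"x": 21, "y": -13.6, "z": 0, "ax": 0, "ay": 0, "az": -10},
    {"x": 24.4, "y": -15.8, "z": 0, "ax": 0, "ay": 0, "az": -11.7}
  ]
}}

```text
time: 6.45
eef_pos: [0.5409, -0.0065, 0.3083]
orientation: [[0.432, 0.902, -0.002], [0.902, -0.432, 0.001], [-0.0, -0.002, -1.0]]
wrist_force: [0.2, 1.4, -0.8]
finger_gap: 0.0172
finger_force: 58.6
```

```bash
python3 go.py .567 .283 .31 -14
```

```text
det 1.0 t 6.45 pos [ 0.5409 -0.0065  0.3083] yaw -25.61 tilt [-2.e-03  7.e-04 -1.e+00] gap 0.017206362479603488 Fz [ 0.18  1.39 -0.8 ] q6 0.22
shift cm [ 27.23 -10.16  -0.16] turn deg [ -0.12  -0.   -11.61]
```

{"fn": "jog_arm", "kwargs": {
  "series": [
    {"x": 3.6, "y": -1.3, "z": 0, "ax": 0, "ay": 0, "az": -1.6},
    {"x": 7.2, "y": -2.6, "z": 0, "ax": 0, "ay": 0, "az": -3.2},
    {"x": 10.8, "y": -4, "z": 0, "ax": 0, "ay": 0, "az": -4.8},
    {"x": 14.4, "y": -5.3, "z": 0, "ax": 0, "ay": 0, "az": -6.4},
    {"x": 18, "y": -6.6, "z": 0, "ax": 0, "ay": 0, "az": -8},
    {"x": 21.6, "y": -8, "z": 0, "ax": 0, "ay": 0, "az": -9.6},
    {"x": 24.4, "y": -9, "z": 0, "ax": 0, "ay": 0, "az": -11},
    {"x": 26.4, "y": -9.8, "z": 0, "ax": 0, "ay": 0, "az": -11.6}
  ]
}}

```text
time: 7.25
eef_pos: [0.5669, 0.2739, 0.3078]
orientation: [[0.241, 0.971, -0.003], [0.971, -0.241, -0.0], [-0.001, -0.002, -1.0]]
wrist_force: [0.6, -0.4, -0.4]
finger_gap: 0.0174
finger_force: 58.6
```

{"fn": "jog_arm", "kwargs": {
  "series": [
    {"x": 0, "y": 0, "z": 0, "ax": 0, "ay": 0, "az": 0},
    {"x": 0, "y": 0, "z": 0, "ax": 0, "ay": 0, "az": 0},
    {"x": 0, "y": 0, "z": 0, "ax": 0, "ay": 0, "az": 0},
    {"x": 0, "y": 0, "z": 0, "ax": 0, "ay": 0, "az": 0}
  ]
}}

```text
time: 7.65
eef_pos: [0.5681, 0.2703, 0.3093]
orientation: [[0.245, 0.969, -0.0], [0.969, -0.245, -0.0], [-0.0, -0.0, -1.0]]
wrist_force: [1.2, -0.9, -0.8]
finger_gap: 0.0175
finger_force: 58.6
```

```bash
cat > d.py <<'E'
import sys
from h import *
G=float(sys.argv[1]) # expected bar-top height
f=lambda p:(p[:,:2]*1000).astype(np.float32)
for n in ["wrist","top","side"]:
    s=snapshot(n); save(s,n+sys.argv[2]+".png"); Q=cloud(s).reshape(-1,3); rgb=s["pixels"].reshape(-1,3).astype(int)
    near=~np.isnan(Q[:,0])&(np.hypot(Q[:,0]-.567,Q[:,1]-.283)<.13)
    b=near&(Q[:,2]>.1165)&(Q[:,2]<.128); p=Q[b]
    if b.sum()>50: h=cv2.convexHull(f(p)); print(n,"rim",b.sum(),cv2.fitEllipse(h),cv2.minAreaRect(h),"z",np.percentile(p[:,2],[10,90]).round(4))
    b=near&(abs(Q[:,2]-G)<.006)&(rgb[:,0]>120)&(rgb[:,0]-rgb[:,2]>25); p=Q[b]
    if b.sum()>50:
        d=np.linalg.svd(p[:,:2]-p[:,:2].mean(0),full_matrices=False)[2][0]; d*=np.sign(d[0]); t=(p[:,:2]-p[:,:2].mean(0))@d
        print(n,"bar",b.sum(),cv2.minAreaRect(f(p)),"axis",np.degrees(np.arctan2(d[1],d[0])).round(2),"slope deg",np.degrees(np.polyfit(t,p[:,2],1)[0]).round(2),"z",np.median(p[:,2]))
E
python3 go.py .567 .283 .31 -14; python3 d.py .267 A
```

```text
det 1.0 t 7.65 pos [0.5681 0.2703 0.3093] yaw -14.19 tilt [-2.e-04 -2.e-04 -1.e+00] gap 0.017545095588341688 Fz [ 1.2  -0.89 -0.75] q6 0.51
shift cm [ 1.2  -0.42 -0.07] turn deg [-0.01  0.01 -0.19]
wrist rim 4231 ((568.4672241210938, 282.0650634765625), (118.62268829345703, 188.47450256347656), 75.2400894165039) ((568.7994384765625, 283.73046875), (114.86798858642578, 188.35296630859375), 75.7870864868164) z [0.1173 0.1208]
wrist bar 14863 ((569.4929809570312, 268.8710021972656), (20.840145111083984, 199.39418029785156), 76.01510620117188) axis -14.27 slope deg -0.02 z 0.2655177021038752
top rim 163 ((569.8080444335938, 280.0850524902344), (113.66477966308594, 184.8530731201172), 77.12506866455078) ((571.7946166992188, 262.48553466796875), (179.9798583984375, 87.19269561767578), 5.92866325378418) z [0.1178 0.125 ]
top bar 236 ((620.6619262695312, 255.71148681640625), (21.542484283447266, 95.54660034179688), 75.72771453857422) axis -11.21 slope deg -0.19 z 0.2668086072999803
side rim 453 ((565.293212890625, 283.58587646484375), (118.40906524658203, 187.93161010742188), 75.23301696777344) ((565.53662109375, 283.6573486328125), (118.22660064697266, 186.29629516601562), 80.47252655029297) z [0.1176 0.1232]
side bar 644 ((565.8683471679688, 270.5354309082031), (25.089046478271484, 199.11569213867188), 76.10659790039062) axis -14.08 slope deg 0.13 z 0.2663143979137271
```

{"fn": "jog_arm", "kwargs": {
  "series": [
    {"x": 0.7, "y": -0.2, "z": 0, "ax": 0, "ay": 0, "az": 0},
    {"x": 1.3, "y": -0.4, "z": 0, "ax": 0, "ay": 0, "az": 0},
    {"x": 1.3, "y": -0.4, "z": 1.5, "ax": 0, "ay": 0, "az": 0},
    {"x": 1.3, "y": -0.4, "z": 4, "ax": 0, "ay": 0, "az": 0},
    {"x": 1.3, "y": -0.4, "z": 6, "ax": 0, "ay": 0, "az": 0},
    {"x": 1.3, "y": -0.4, "z": 7, "ax": 0, "ay": 0, "az": 0},
    {"x": 1.3, "y": -0.4, "z": 7, "ax": 0, "ay": 0, "az": 0},
    {"x": 1.3, "y": -0.4, "z": 7, "ax": 0, "ay": 0, "az": 0}
  ]
}}

```text
time: 8.6
eef_pos: [0.5678, 0.2851, 0.2403]
orientation: [[0.244, 0.97, 0.001], [0.97, -0.244, 0.0], [0.001, 0.001, -1.0]]
wrist_force: [-0.7, -0.6, -0.8]
finger_gap: 0.0172
finger_force: 58.6
```

```bash
python3 go.py .567 .283 .187 -14.3; python3 d.py .196 B
```

```text
det 1.0 t 8.6 pos [0.5678 0.2851 0.2403] yaw -14.12 tilt [ 1.4e-03  4.0e-04 -1.0e+00] gap 0.01720318356942374 Fz [-0.68 -0.63 -0.84] q6 0.53
shift cm [-0.22 -0.03  5.33] turn deg [ 0.07 -0.04  0.18]
wrist rim 4282 ((568.55908203125, 282.1137390136719), (118.65013885498047, 188.35797119140625), 75.22653198242188) ((569.2357177734375, 285.4111022949219), (111.88582611083984, 188.3734893798828), 76.15048217773438) z [0.1173 0.1208]
wrist bar 15352 ((569.2720336914062, 283.6473693847656), (21.023073196411133, 199.51992797851562), 75.66876220703125) axis -14.29 slope deg 0.06 z 0.19645164907510523
top rim 168 ((570.0823974609375, 281.6687316894531), (117.6813735961914, 184.74725341796875), 76.47073364257812) ((570.4134521484375, 259.7127685546875), (180.5557403564453, 80.32955169677734), 2.921921491622925) z [0.1177 0.1252]
top bar 197 ((620.4989013671875, 270.6993713378906), (21.978548049926758, 94.58915710449219), 77.49920654296875) axis -11.84 slope deg 0.44 z 0.19699360622447562
side rim 308 ((565.1324462890625, 283.6214294433594), (118.93084716796875, 187.31114196777344), 74.88591766357422) ((564.1226806640625, 289.1234130859375), (178.41830444335938, 121.6434326171875), 8.90014362335205) z [0.1177 0.1237]
side bar 631 ((566.4528198242188, 285.078857421875), (24.105060577392578, 198.7859344482422), 75.71424102783203) axis -14.1 slope deg 0.23 z 0.1976650151928954
```

{"fn": "jog_arm", "kwargs": {
  "series": [
    {"x": -0.1, "y": 0, "z": 1, "ax": 0, "ay": 0, "az": 0.2},
    {"x": -0.15, "y": -0.05, "z": 2.2, "ax": 0, "ay": 0, "az": 0.2},
    {"x": -0.15, "y": -0.05, "z": 3.4, "ax": 0, "ay": 0, "az": 0.2},
    {"x": -0.15, "y": -0.05, "z": 4.3, "ax": 0, "ay": 0, "az": 0.2},
    {"x": -0.15, "y": -0.05, "z": 5, "ax": 0, "ay": 0, "az": 0.2},
    {"x": -0.15, "y": -0.05, "z": 5.2, "ax": 0, "ay": 0, "az": 0.2},
    {"x": -0.15, "y": -0.05, "z": 5.2, "ax": 0, "ay": 0, "az": 0.2},
    {"x": -0.15, "y": -0.05, "z": 5.2, "ax": 0, "ay": 0, "az": 0.2}
  ]
}}

```text
time: 9.55
eef_pos: [0.5668, 0.2835, 0.1877]
orientation: [[0.247, 0.969, 0.001], [0.969, -0.247, 0.0], [0.0, 0.001, -1.0]]
wrist_force: [0.9, 0.3, -0.5]
finger_gap: 0.0172
finger_force: 58.6
```

```bash
python3 go.py .567 .283 .187 -14.4; python3 d.py .145 C
```

```text
det 1.0 t 9.55 pos [0.5668 0.2835 0.1877] yaw -14.32 tilt [ 8.e-04  3.e-04 -1.e+00] gap 0.017244731158800434 Fz [ 0.88  0.29 -0.49] q6 0.53
shift cm [-0.04  0.03  0.07] turn deg [ 0.04 -0.03  0.08]
wrist rim 7603 ((568.8729248046875, 283.0353088378906), (116.6247329711914, 187.89337158203125), 75.16834259033203) ((569.8848266601562, 287.6241149902344), (107.44839477539062, 188.135009765625), 75.61566925048828) z [0.1173 0.1207]
wrist bar 14729 ((568.119384765625, 282.191162109375), (20.509565353393555, 199.79171752929688), 75.75971984863281) axis -14.41 slope deg 0.04 z 0.1439395322040127
top rim 136 ((568.5505981445312, 280.6185302734375), (114.2094955444336, 185.55337524414062), 75.76361846923828) ((569.1200561523438, 253.48085021972656), (178.5099639892578, 67.28047943115234), 1.9199614524841309) z [0.1175 0.1252]
top bar 178 ((616.1422119140625, 270.2243347167969), (21.141382217407227, 98.78677368164062), 76.2181396484375) axis -10.92 slope deg 0.34 z 0.14542494009555212
side rim 308 ((565.9736938476562, 283.6921691894531), (119.1839599609375, 187.015625), 74.93709564208984) ((567.80078125, 289.4827880859375), (108.35142517089844, 184.9715576171875), 83.68115234375) z [0.1176 0.1237]
side bar 577 ((565.6295166015625, 283.85968017578125), (25.151987075805664, 200.2340545654297), 76.10260009765625) axis -14.34 slope deg 0.03 z 0.14497594422370103
```

View pics/sideC.png

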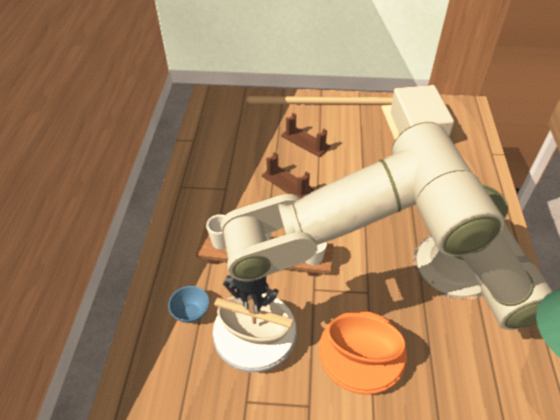

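View pics/wristC.png

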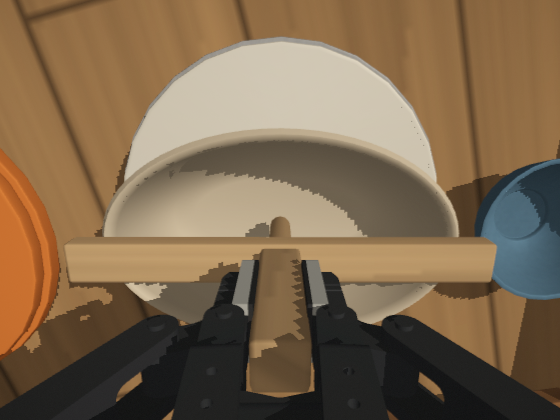

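The stem hangs mid-dish (wrist view about (280,228)), the bar overhangs both rim ends evenly and level, about 1 cm above the rim, and the pots and bowl are where they were. I'll let it settle with a 0.5 mm trim, then hand in.

{"fn": "jog_arm", "kwargs": {
  "series": [
    {"x": 0, "y": 0, "z": 0.05, "ax": 0, "ay": 0, "az": 0},
    {"x": 0, "y": 0, "z": 0.05, "ax": 0, "ay": 0, "az": 0},
    {"x": 0, "y": 0, "z": 0.05, "ax": 0, "ay": 0, "az": 0},
    {"x": 0, "y": 0, "z": 0.05, "ax": 0, "ay": 0, "az": 0},
    {"x": 0, "y": 0, "z": 0.05, "ax": 0, "ay": 0, "az": 0},
    {"x": 0, "y": 0, "z": 0.05, "ax": 0, "ay": 0, "az": 0}
  ]
}}

```text
time: 10.3
eef_pos: [0.5666, 0.2834, 0.1868]
orientation: [[0.247, 0.969, -0.0], [0.969, -0.247, -0.0], [-0.0, -0.0, -1.0]]
wrist_force: [-0.2, -0.5, -0.8]
finger_gap: 0.0174
finger_force: 58.6
```

```bash
python3 go.py .567 .283 .187 -14.4; python3 -c "
from rig import arm; print(arm.hand_in())"
```

```text
det 1.0 t 10.3 pos [0.5666 0.2834 0.1868] yaw -14.33 tilt [-0. -0. -1.] gap 0.01744292459039049 Fz [-0.24 -0.51 -0.82] q6 0.53
shift cm [-0.03  0.05 -0.02] turn deg [-0.    0.    0.07]
the job is handed in; nothing more can be done
None
```

The job is handed in at 10.3 s with the gauge held over the pale oval dish: stem in the middle, crossbar level along its length about 1 cm above the rim, and no contact with the dish, pots or bowl seen in the images or wrist force.

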